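# Check the patina plate's temperature, then tilt it to the marked angle and hold

### The job

Take the pen-shaped thermometer from its holder and aim it straight down at the round dark patch on the flat hinged plate, holding it still a few centimetres (about 5 cm) above the patch for two seconds without touching the plate, then stand it back in its holder and let go. Next, swing the plate, which has a bar handle, gently up until it is parallel with the clamped pointer at its side, and keep holding it there for inspection of its underside: the program finishes with the gripper still holding the plate up at that angle. Leave the pointer, bottle, tub and brush as they are.

Things in the scene. Friction and masses are not known exactly. Their poses are not given: they have to be found in the camera images.
- fixture: fixed dark steel tilting fixture bolted on the table, base 250 x 210 x 10 mm. Origin on the table straight below the hinge line, in the middle of the plate's width; x points level from the hinge to the plate's free edge (roughly away from the robot), y along the hinge, z up. The hinge line is 50 mm above the origin. The hinge is at the robot's side of the plate.
- plate: brass-coloured aluminium plate 192 (x) x 160 (y) x 5 mm, 0.4 to 0.8 kg, on a free hinge: falls back flat if let go. Origin on the hinge line, mid-width; x along the plate to the free edge 200 mm away, y along the hinge, z out of its top face (2.5 mm above the origin). Flat at the start; swings up to 1.45 rad, the free edge rising and coming back towards the robot.
- patch (a point): centre of the round dark patch, 54 mm across, on the top face of the plate, 75 mm from the hinge line
- handle (a point): middle of the plate's bar handle: a round steel bar 12 mm thick, 90 mm long, parallel to the hinge (plate's y), its axis 40 mm above the plate's mid-plane and 175 mm from the hinge, on a post at each end. It turns with the plate; being round, it can turn between the finger pads. Its axes are the plate's.
- marker: slim aluminium pointer 150 mm long, 14 mm wide, with an arrow-head end, clamped with black knobs to the fixture beside the plate's +y edge. Origin at its pivot on the hinge line, 96 mm from mid-width; x points along it to the arrow head, 0.6 to 1.05 rad above level: the marked angle. It stands up beside the flat plate (tip up to 185 mm above the table): pass over it. Not to be moved.
- thermometer: loose upright grey pen-shaped infrared thermometer, a plain cylinder 28 mm in diameter and 140 mm long (a button adds 2 mm on top) with a rubber band 66 to 73 mm up, 110 g. Origin at the centre of its lower end, where its lens looks straight out along -z; z points up its axis. It stands lens down in the holder, its upper 90 mm standing clear of the holder's tube.
- lens (a point): the thermometer's lens, centre of its lower end; looks along the thermometer's -z
- holder: fixed holder: a 90 x 90 x 8 mm steel foot with an upright aluminium tube on it, outer diameter 44 mm, inner 38 mm, rim 60 mm above the table, inner floor 12 mm above the table. Origin on the table under the tube's centre. It stands left or right of the fixture.
- bottle: bystander: closed green bottle 60 mm in diameter, 160 mm tall; origin at the centre of its underside
- tub: bystander: open clear plastic mixing tub, 100 mm across, 70 mm tall; origin at the centre of its underside
- brush: bystander: hand brush lying on the table; origin under its middle
- marker_tip (a point): the tip of the pointer's arrow head, 150 mm from its pivot along its x; its axes are the pointer's
Not all that is in view belongs to the job. Leave any purple look-alike of the thermometer alone.

How it is judged:
On the way, in this order (a step that is already met when the one before it is completed fails the run):
1. the thermometer is held in the gripper, still, aimed straight down at the dark patch from 15 to 90 mm, for 1.5 s, the plate lying flat (x of patch in the frame of lens between -0.02 and 0.02 m and y of patch in the frame of lens between -0.02 and 0.02 m and z of patch in the frame of lens between -0.09 and -0.015 m and angle between thermometer's own z axis and vertical below 0.25 rad and linear speed of thermometer below 0.03 m/s and contact force between the fingers and thermometer above 0.5 N and angle between the x axis of plate and the x axis of fixture, either way round below 0.06 rad), for 1.5 s.
2. the thermometer stands in its holder again, let go, the plate still flat (horizontal distance between thermometer and holder below 0.02 m and z of thermometer in the frame of holder below 0.02 m and angle between thermometer's own z axis and vertical below 0.25 rad and contact force between the fingers and thermometer below 0.2 N and angle between the x axis of plate and the x axis of fixture, either way round below 0.06 rad), for 0.2 s.
At the end, for the whole second after the job is handed in: the plate is held still by the gripper alone within 0.08 rad (about 4.5 degrees) of the pointer's angle, the fingers touching it, and the thermometer stands released in its holder (angle between the x axis of plate and the x axis of marker, either way round below 0.08 rad and angular speed of plate below 0.05 rad/s and contact force between the fingers and plate above 0.8 N and horizontal distance between thermometer and holder below 0.02 m and z of thermometer in the frame of holder below 0.02 m and angle between thermometer's own z axis and vertical below 0.25 rad and contact force between the fingers and thermometer below 0.2 N and contact force between each of thermometer, bottle, tub, brush and plate below 0.2 N); the arm keeps its last pose, push and grip.
It fails at once if the thermometer touches the plate (contact force between thermometer and plate above 0.5 N).
It fails at once if the plate is flung or dropped (over 2.5 rad/s) (angular speed of plate above 2.5 rad/s).
It fails at once if the clamped pointer is moved (over 0.05 rad, 8 mm) (distance of marker_tip from where it was at the start of the episode above 0.008 m).
It fails at once if the bottle, tub or brush is shifted over 30 mm (distance of any of bottle, tub, brush from where it was at the start of the episode above 0.03 m).
It also fails if it takes over 70 s, if anything falls off the work surface, if the arm or the gripper's body presses on something with over 40 N, if the wrist force passes 120 N, or if a joint passes its speed limit or range.

### The arm

A 7-joint arm with a two-finger parallel gripper is mounted at the origin on the work surface. World frame = base frame: x ahead of the robot, y to its left, z up, the work surface at z = 0. Lengths are in m, angles in rad, forces in N, time in s.
With the tool pointing down it reaches from about 0.425 to 0.825 m from the base axis. Payload 3.6 kg.
Tool frame: the origin (TCP) lies between the finger pads; the fingertips stand 19 mm ahead of it and the grasp point (between the pads) is the TCP; z points along the fingers, y is the line along which they close (so a half turn about z gives the same grasp; the last joint's range is limited). The gripper opens to 93 mm and grips with 3 to 60 N. Pads are 15 mm wide; open, the fingers measure 128 mm over their backs; the gripper's body (75 mm by 188 mm) begins 65 mm behind the grasp point.
Start: joints at [-1.349, 0.615, -0.013, 1.423, 0.008, 1.103, -0.04], TCP at [0.16, 0.63, 0.238] pointing down, gripper open.
Joint ranges: [-3.12, 3.12], [-0.3, 2.06], [-1.34, 1.32], [0.26, 2.42], [-1.36, 4.5], [0.01, 1.98], [-2.84, 2.84]. Speed limits (rad/s): [2.79, 2.79, 3.14, 3.14, 3.14, 3.14, 3.14].

### API

Orientations are given as a unit quaternion [x, y, z, w].
In Python, from cell import sense, camera, calibration, close_job gives the robot as it stands.
- The arm moves only by the tool servo_tool, never from a script. Its argument "targets" is one flat list of numbers, 6 for each row, row after row: the shift along the tool's x, y, z normalised to -1 to 1, where 1 is 0.2 m, then the turn, a rotation vector about the tool's x, y, z normalised to -1 to 1, where 1 is pi/2 rad. In form: [tx, ty, tz, wx, wy, wz, tx, ty, tz, wx, wy, wz, ...]. A call has 1 to 5 rows; each row is the pose to reach, as a shift and turn from the pose commanded when the call began, along the tool's axes at that moment; what a row does not reach only later rows make up. A row lasts 1/10 s, in which the tool goes at most 50 mm and 8.59 degrees, less where a joint would pass 70% of its speed; a pose out of reach is approached as far as the arm can. A call with a number of a shift or a turn outside -1 to 1 is refused whole. A call with a gripper value outside its range is refused whole. "grip" is the finger opening in mm, from 0 to 93, set as the call begins (left out, the last holds). The fingers move at their own pace and stop on an object; the grip force is fixed at half the most. Time passes only in rows, so rows that repeat a pose let the fingers close. It gives the time, the measured TCP pose, the force, the opening and the grip force at its end, in the units of the state.
- sense(): the state, without advancing time (a new reading comes with each control period).
- camera(name): name is "scene" or "top" or "wrist"; returns the picture (420x560x3 uint8, blue, green, red); there is no depth.
- calibration(name): a dict with "fx", "fy", "cx", "cy" (pixels), "cam_to_world" (4x4, takes a point from camera to world coordinates); the wrist camera has in their place "tool_from_camera" (4x4, takes a point from camera to tool coordinates, whose origin is the TCP and whose axes are the flange's). Camera axes: x right, y down, z forward; pixel columns grow to the right and rows downward; lengths in m; the calibration is good to about 2 mm. A picture is of the moment at which its call begins: read the wrist's pose just before it. calibration takes no time and is no camera call.
- close_job(): hands the job in; it is judged then, once.
The state is a dict: "time": time; "joint_pos": joint angles; "qd": joint speeds; "joint_torque": joint torques, N m; "tcp_pos": TCP position; "tcp_rot": TCP orientation; "wrist_force": force on the tool from outside, world axes, zero at the start; "wrist_torque": the same for the moment, N m; "gripper_width": finger opening in m; "gripper_force": force on a finger pad.
Only numpy, scipy, OpenCV 4.12 (cv2) and the standard library are available. Lean on these libraries where they do the work, as an engineer would, in place of code of your own. Each camera call takes 0.05 s, during which the arm holds its last target. There are 200 camera calls.

## Working session

There is one attempt and no reset: what is moved stays moved. The work goes in short steps, Python scripts to look and compute and a tool call to move; the robot and the scene stay as the last step left them, time stands still between calls to the robot, and variables do not carry over. Pictures are saved under pics/ and viewed, at most 10 in all, crops included, and the job is handed in when it is done.

Besides the shell and the picture viewer there is one more tool, called after "Request:" in YAML: its name, and indented under it one key for each argument. servo_tool: Moves the arm, as the interface text tells. Its arguments: {"type":"object","properties":{"targets":{"type":"array"},"grip":{"type":"number"}},"required":["targets"]}

```bash
mkdir -p pics; cat > h.py <<'E'
import numpy as np, cv2
from cell import sense, camera, calibration, close_job
from scipy.spatial.transform import Rotation as R
def c2w(name,s=None):
    c=calibration(name)
    if name!='wrist': return c,np.array(c['cam_to_world'])
    s=s or sense(); T=np.eye(4); T[:3,:3]=R.from_quat(s['tcp_rot']).as_matrix(); T[:3,3]=s['tcp_pos']
    return c,T@np.array(c['tool_from_camera'])
def ray(cT,u,v):
    c,T=cT; d=T[:3,:3]@np.array([(u-c['cx'])/c['fx'],(v-c['cy'])/c['fy'],1]); return T[:3,3],d/np.linalg.norm(d)
def plane(cT,u,v,z):
    o,d=ray(cT,u,v); return o+d*(z-o[2])/d[2]
def tri(*rs):
    A=sum(np.eye(3)-np.outer(d,d) for o,d in rs); b=sum((np.eye(3)-np.outer(d,d))@o for o,d in rs)
    p=np.linalg.solve(A,b); return p,[np.linalg.norm(np.cross(p-o,d)) for o,d in rs]
def proj(cT,p):
    c,T=cT; q=np.linalg.inv(T)@np.r_[p,1]; return c['fx']*q[0]/q[2]+c['cx'],c['fy']*q[1]/q[2]+c['cy']
E
python3 - <<'E'
from h import *
print(sense())
for n in('scene','top'):
    im=camera(n); cv2.imwrite(f'pics/{n}0.png',im); c,T=c2w(n); print(n,c['fx'],c['cx'],c['cy'],T.round(3).tolist())
print(np.array(calibration('wrist')['tool_from_camera']).round(3).tolist())
E
```

```text
{'time': 0.0, 'joint_pos': array([-1.34852438,  0.61591447, -0.01258681,  1.42490462,  0.00811337,
        1.10338405, -0.04038497]), 'qd': array([-0.00144785,  0.00107891,  0.00042636, -0.00103255, -0.00071049,
       -0.0012079 ,  0.0017846 ]), 'joint_torque': array([-1.96103410e-04, -4.58941662e+01,  2.08898904e-01, -1.65741563e+01,
       -6.11317204e-02,  2.04429886e-02,  2.33133032e-04]), 'tcp_pos': array([0.1598652 , 0.62926516, 0.23648239]), 'tcp_rot': array([ 1.24033879e-01,  9.92277158e-01, -1.27376317e-03, -1.26091036e-04]), 'wrist_force': array([0.20668294, 0.14985125, 0.57666791]), 'wrist_torque': array([0.00555174, 0.01270344, 0.01598974]), 'gripper_force': 0.0, 'gripper_width': 0.09274021601717883}
scene 490.1450725189732 272.39014636853886 212.05326788797228 [[0.473, 0.721, -0.507, 1.118], [0.881, -0.385, 0.276, -0.318], [0.004, -0.577, -0.817, 1.045], [0.0, 0.0, 0.0, 1.0]]
top 545.1274286265938 280.09609197049866 206.02661547038613 [[-0.028, -0.984, 0.175, 0.319], [-1.0, 0.028, -0.004, 0.02], [-0.001, -0.175, -0.985, 1.32], [0.0, 0.0, 0.0, 1.0]]
[[-0.0, -0.961, -0.277, 0.076], [1.0, -0.0, -0.001, -0.001], [0.0, -0.277, 0.961, -0.147], [0.0, 0.0, 0.0, 1.0]]
```

View pics/scene0.png

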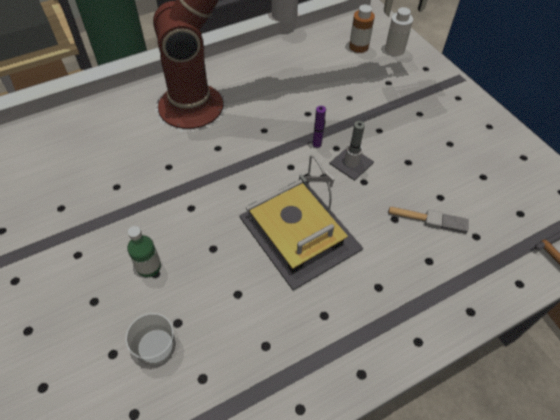

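View pics/top0.png

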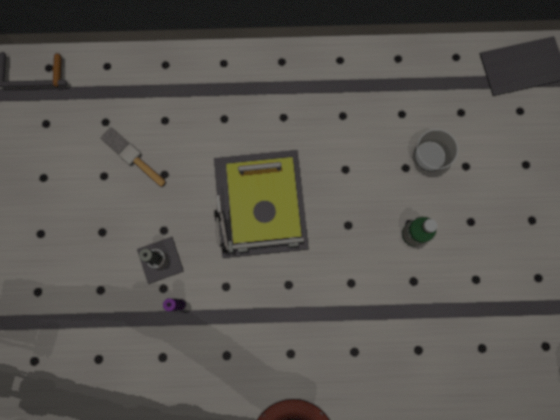

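The grey pen in the holder is at scene (357,137) and top (150,257). Its look-alike is the purple pen at scene (319,127) and top (174,305), and the bottles at scene (362,30) and (400,30) are too large to be it. I choose the grey one and check it in a close crop, which also covers the plate.

```bash
python3 - <<'E'
from h import *
s=cv2.imread('pics/scene0.png'); t=cv2.imread('pics/top0.png')
a=cv2.resize(s[100:290,235:385],None,fx=3.15,fy=3.15,interpolation=cv2.INTER_CUBIC)[:598]
b=cv2.resize(t[140:320,130:320],None,fx=1.7,fy=1.7,interpolation=cv2.INTER_CUBIC)
m=np.zeros((598,800,3),np.uint8); m[:a.shape[0],:a.shape[1]]=a; m[:b.shape[0],475:475+b.shape[1]]=b
cv2.imwrite('pics/crop1.png',np.clip(m*1.3,0,255).astype(np.uint8)); print(a.shape,b.shape)
S,T=c2w('scene'),c2w('top')
for n,im,cT in(('s',s,S),('t',t,T)):
    h=cv2.cvtColor(im,cv2.COLOR_BGR2HSV)
    m=cv2.inRange(h,(20,120,60),(35,255,255)); cs,_=cv2.findContours(m,0,1); c=max(cs,key=cv2.contourArea)
    r=cv2.minAreaRect(c); q=cv2.approxPolyDP(cv2.convexHull(c),6,True)[:,0]
    print(n,r,q.tolist()); print([plane(cT,*p,.0525).round(4).tolist() for p in q.tolist()])
    hole=cv2.bitwise_not(m); cs,_=cv2.findContours(hole,cv2.RETR_LIST,1)
    for k in cs:
        if 100<cv2.contourArea(k)<900: e=cv2.minAreaRect(k);print('hole',e,plane(cT,*e[0],.0525).round(4))
E
```

```text
(598, 472, 3) (306, 323, 3)
s ((297.95928955078125, 223.9140625), (78.39498901367188, 63.0219612121582), 53.34389114379883) [[302, 184], [345, 236], [292, 268], [250, 211]]
[[0.4607, 0.1265, 0.0525], [0.6467, 0.1374, 0.0525], [0.6625, -0.0176, 0.0525], [0.4739, -0.0305, 0.0525]]
hole ((315.6000671386719, 239.70001220703125), (16.994115829467773, 46.0629997253418), 63.43495178222656) [0.6225 0.0698 0.0525]
hole ((291.0, 214.0), (18.0, 22.0), 90.0) [0.5297 0.0548 0.0525]
t ((262.8360595703125, 199.9014434814453), (79.71005249023438, 68.05326843261719), 84.14398956298828) [[291, 158], [300, 235], [234, 242], [227, 164]]
[[0.6604, -0.0142, 0.0525], [0.474, -0.0294, 0.0525], [0.4619, 0.1252, 0.0525], [0.6499, 0.1394, 0.0525]]
hole ((264.0, 211.0), (22.0, 22.0), 90.0) [0.5333 0.0535 0.0525]
hole ((259.1123352050781, 167.06712341308594), (8.217755317687988, 44.386348724365234), 83.9909896850586) [0.6401 0.0627 0.0525]
```

View pics/crop1.png

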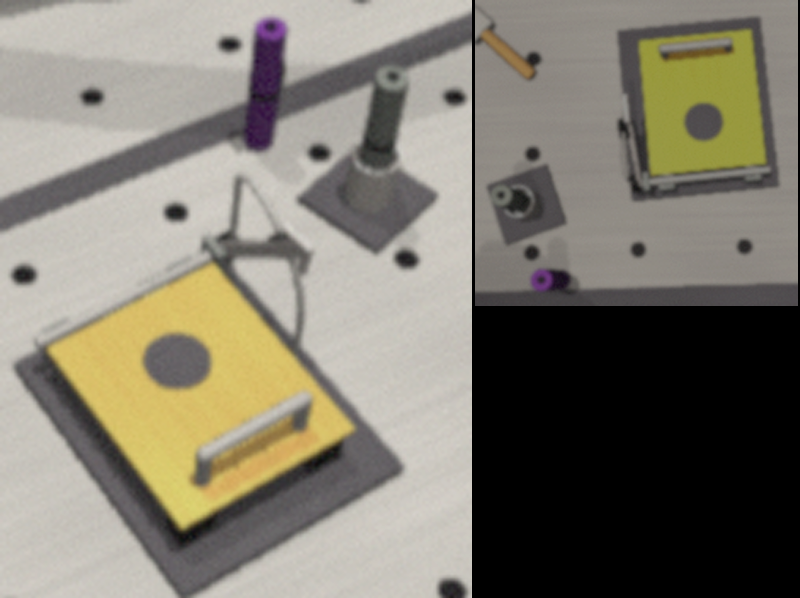

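The crop confirms it: the grey pen in the aluminium tube is the thermometer, with its top at scene (359.4,124) and top (146,254). The purple pen stands free with no holder. The pointer's bar is beside the plate's +y edge.

```bash
python3 - <<'E'
from h import *
S,T=c2w('scene'),c2w('top')
g=lambda x,y:ray(S,x/3.15+235,y/3.15+100)
k=lambda x,y:ray(T,(x-475)/1.7+130,y/1.7+140)
for n,a,b in(('thermtop',g(391,76),k(501,195)),('purple top',g(270,28),k(542,281)),('rim',g(375,157),k(519,202)),('handle',g(256,430),k(697,48)),('tip?',g(308,262),k(624,125)),('tip2',g(240,180),k(624,97))):
    p,e=tri(a,b); print(n,p.round(4),np.round(e,4))
s=sense(); print(R.from_quat(s['tcp_rot']).as_matrix().round(3))
E
```

```text
thermtop [0.4286 0.3069 0.1548] [0.0003 0.0003]
purple top [0.3212 0.2585 0.1394] [0.0013 0.0013]
rim [0.428  0.307  0.0576] [0.0013 0.0013]
handle [0.6305 0.0607 0.0841] [0.0027 0.0027]
tip? [0.5255 0.1639 0.104 ] [0.0077 0.0077]
tip2 [0.5264 0.1241 0.2283] [0.0202 0.0202]
[[-0.969  0.246 -0.001]
 [ 0.246  0.969 -0.002]
 [ 0.    -0.002 -1.   ]]
```

Request:
servo_tool:
  targets: [-0.17, -0.123, 0, 0, 0, 0, -0.34, -0.246, 0, 0, 0, 0, -0.51, -0.369, 0, 0, 0, 0, -0.68, -0.492, 0, 0, 0, 0, -0.85, -0.615, 0, 0, 0, 0]
  grip: 93

```text
time: 0.6
tcp_pos: [0.2953, 0.4672, 0.2373]
tcp_rot: [0.124, 0.992, -0.0, -0.0]
wrist_force: [0.3, 0.4, 0.4]
gripper_width: 0.0931
gripper_force: 0.0
```

Request:
servo_tool:
  targets: [-0.1, -0.1, -0.1, 0, 0, 0, -0.25, -0.2, -0.2, 0, 0, 0, -0.4, -0.35, -0.3, 0, 0, 0, -0.5, -0.44, -0.3, 0, 0, 0, -0.5, -0.44, -0.3, 0, 0, 0]

```text
time: 1.1
tcp_pos: [0.373, 0.3545, 0.2982]
tcp_rot: [0.129, 0.992, -0.001, 0.001]
wrist_force: [0.2, -0.5, -0.3]
gripper_width: 0.0924
gripper_force: 0.0
```

```bash
python3 - <<'E'
from h import *
s=sense(); print(s['tcp_pos'],s['time'],s['qd'].round(3)); im=camera('wrist'); cv2.imwrite('pics/w1.png',im); C=c2w('wrist',s)
print(proj(C,[.428,.307,.154]),proj(C,[.428,.307,.06]),proj(C,[.53,.054,.0525]))
E
```

```text
[0.37303938 0.35452412 0.29815649] 1.1 [-0.054  0.028 -0.081 -0.004 -0.04  -0.009 -0.035]
(np.float64(247.58682943193622), np.float64(267.0612745353858)) (np.float64(254.82967712232718), np.float64(232.9401266316753)) (np.float64(99.99840791330934), np.float64(341.7069697052149))
```

View pics/w1.png

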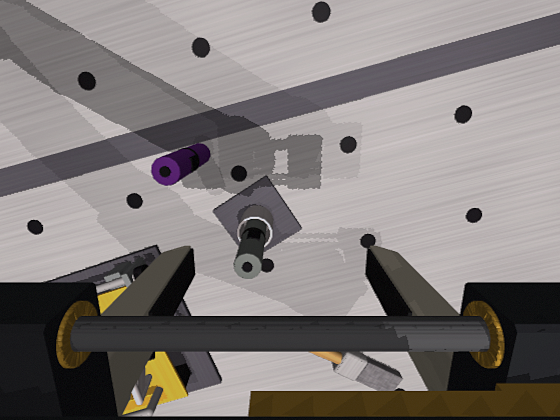

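The wrist view has the thermometer top at (248,266), where my estimate predicts (247.6,267). The position (0.428, 0.307) holds.

Request:
servo_tool:
  targets: [-0.17, -0.09, 0, 0, 0, 0, -0.346, -0.175, 0, 0, 0, 0, -0.346, -0.175, 0.2, 0, 0, 0, -0.346, -0.175, 0.4, 0, 0, 0, -0.346, -0.175, 0.4, 0, 0, 0]

```text
time: 1.65
tcp_pos: [0.4239, 0.3074, 0.2124]
tcp_rot: [0.123, 0.992, -0.004, -0.005]
wrist_force: [-0.5, 0.6, 0.3]
gripper_width: 0.0931
gripper_force: 0.0
```

Request:
servo_tool:
  targets: [0, 0, 0, 0, 0, 0, 0, 0, 0, 0, 0, 0]

```text
time: 1.85
tcp_pos: [0.4287, 0.3098, 0.2194]
tcp_rot: [0.123, 0.992, 0.001, 0.001]
wrist_force: [0.1, -0.8, 0.3]
gripper_width: 0.0928
gripper_force: 0.0
```

Request:
servo_tool:
  targets: [0, -0.01, 0.14, 0, 0, 0, 0, -0.01, 0.28, 0, 0, 0, 0, -0.01, 0.42, 0, 0, 0, 0, -0.01, 0.53, 0, 0, 0, 0, -0.01, 0.53, 0, 0, 0]

```text
time: 2.35
tcp_pos: [0.427, 0.3063, 0.1109]
tcp_rot: [0.124, 0.992, -0.001, -0.001]
wrist_force: [-0.6, -0.1, -1.0]
gripper_width: 0.0932
gripper_force: 0.0
```

Request:
servo_tool:
  targets: [0, 0, 0, 0, 0, 0, 0, 0, 0, 0, 0, 0, 0, 0, 0, 0, 0, 0, 0, 0, 0, 0, 0, 0, 0, 0, 0, 0, 0, 0]
  grip: 15

```text
time: 2.85
tcp_pos: [0.428, 0.3063, 0.1122]
tcp_rot: [0.124, 0.992, 0.0, 0.0]
wrist_force: [-0.6, 1.0, -0.3]
gripper_width: 0.0578
gripper_force: 0.0
```

Request:
servo_tool:
  targets: [0, 0, 0, 0, 0, 0, 0, 0, 0, 0, 0, 0, 0, 0, 0, 0, 0, 0]

```text
time: 3.15
tcp_pos: [0.4277, 0.3061, 0.1116]
tcp_rot: [0.124, 0.992, -0.0, -0.0]
wrist_force: [-0.3, -0.3, -0.4]
gripper_width: 0.0331
gripper_force: 0.0
```

Request:
servo_tool:
  targets: [0, 0, 0, 0, 0, 0, 0, 0, 0, 0, 0, 0, 0, 0, 0, 0, 0, 0, 0, 0, 0, 0, 0, 0]

```text
time: 3.55
tcp_pos: [0.4277, 0.3061, 0.1116]
tcp_rot: [0.124, 0.992, -0.0, -0.0]
wrist_force: [-0.7, 0.1, -1.3]
gripper_width: 0.0277
gripper_force: 30.0
```

Request:
servo_tool:
  targets: [0, 0, -0.1, 0, 0, 0, 0, 0, -0.22, 0, 0, 0, 0, 0, -0.35, 0, 0, 0, 0, 0, -0.5, 0, 0, 0, 0, 0, -0.65, 0, 0, 0]

```text
time: 4.05
tcp_pos: [0.4273, 0.3057, 0.2424]
tcp_rot: [0.124, 0.992, -0.001, -0.0]
wrist_force: [0.8, 0.4, -0.9]
gripper_width: 0.0279
gripper_force: 30.0
```

Request:
servo_tool:
  targets: [0, 0, -0.15, 0, 0, 0, 0, 0, -0.28, 0, 0, 0, 0, 0, -0.4, 0, 0, 0, 0, 0, -0.4, 0, 0, 0]

```text
time: 4.45
tcp_pos: [0.429, 0.307, 0.3247]
tcp_rot: [0.124, 0.992, 0.002, 0.002]
wrist_force: [-0.0, 0.9, -1.6]
gripper_width: 0.0276
gripper_force: 30.0
```

Request:
servo_tool:
  targets: [-0.1, -0.13, 0, 0, 0, 0, -0.25, -0.33, 0, 0, 0, 0, -0.4, -0.53, 0, 0, 0, 0, -0.55, -0.73, 0, 0, 0, 0, -0.68, -0.92, 0, 0, 0, 0]

```text
time: 4.95
tcp_pos: [0.5141, 0.0917, 0.32]
tcp_rot: [0.124, 0.992, -0.001, -0.001]
wrist_force: [1.2, -0.3, -1.7]
gripper_width: 0.028
gripper_force: 30.0
```

Request:
servo_tool:
  targets: [-0.134, -0.173, 0, 0, 0, 0, -0.134, -0.173, 0, 0, 0, 0, -0.134, -0.173, 0.2, 0, 0, 0, -0.134, -0.173, 0.35, 0, 0, 0, -0.134, -0.173, 0.35, 0, 0, 0]

```text
time: 5.45
tcp_pos: [0.5276, 0.0543, 0.2464]
tcp_rot: [0.124, 0.992, -0.002, -0.006]
wrist_force: [-0.6, 0.0, -1.6]
gripper_width: 0.0274
gripper_force: 30.0
```

```bash
python3 - <<'E'
from h import *
s=sense(); print(s['tcp_pos'],s['tcp_rot'].round(3),s['time'])
w=camera('wrist'); C=c2w('wrist',s); sc=camera('scene'); S=c2w('scene')
cv2.imwrite('pics/m2.png',np.hstack([w[:,:],cv2.resize(sc[95:305,230:350],(240,420))]))
print(proj(C,[.5315,.054,.0525]),proj(C,s['tcp_pos']-[0,0,.0996]))
E
```

```text
[0.52764094 0.05425653 0.24644684] [ 0.124  0.992 -0.002 -0.006] 5.45
(np.float64(282.20836619944976), np.float64(195.0849847850707)) (np.float64(281.54798432608527), np.float64(217.57913720100285))
```

View pics/m2.png

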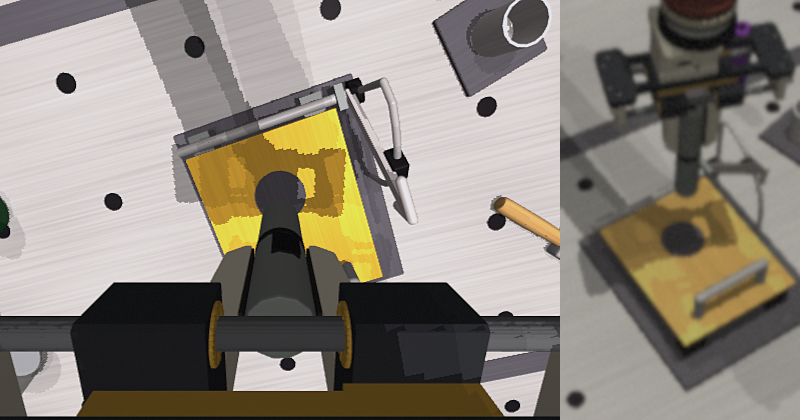

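The patch is at wrist (281,192), 3 px from the prediction. The pointer runs beside the plate from (343,90) to about (412,222). I lower the thermometer to about 45 mm above the patch.

Request:
servo_tool:
  targets: [0, 0, 0.12, 0, 0, 0, 0, 0, 0.24, 0, 0, 0, 0, 0, 0.26, 0, 0, 0, 0, 0, 0.26, 0, 0, 0, 0, 0, 0.26, 0, 0, 0]

```text
time: 6.05
tcp_pos: [0.533, 0.0543, 0.2014]
tcp_rot: [0.124, 0.992, 0.0, 0.002]
wrist_force: [-0.4, -0.4, -0.6]
gripper_width: 0.0278
gripper_force: 30.0
```

Request:
servo_tool:
  targets: [0, 0, 0, 0, 0, 0, 0, 0, 0, 0, 0, 0, 0, 0, 0, 0, 0, 0, 0, 0, 0, 0, 0, 0, 0, 0, 0, 0, 0, 0]

```text
time: 6.55
tcp_pos: [0.5317, 0.0541, 0.1997]
tcp_rot: [0.124, 0.992, -0.0, 0.0]
wrist_force: [-0.6, -0.4, -0.3]
gripper_width: 0.0278
gripper_force: 30.0
```

```bash
python3 - <<'E'
from h import *
s=sense(); p=s['tcp_pos']; print(p,s['tcp_rot'].round(3),s['time'])
C=c2w('wrist',s)
w=camera('wrist'); cv2.imwrite('pics/w3.png',w)
h=cv2.cvtColor(w,cv2.COLOR_BGR2HSV); m=cv2.inRange(h,(15,130,60),(35,255,255)); print(proj(C,[.5315,.054,.0525]),proj(C,p-[0,0,.0996]),plane(C,281,217,.0525))
E
```

```text
[0.53170783 0.05411243 0.19974223] [ 0.124  0.992 -0.     0.   ] 6.55
(np.float64(280.6391617499468), np.float64(200.43435601015867)) (np.float64(280.96532006928095), np.float64(216.11177888707851)) [0.54689781 0.05043692 0.0525    ]
```

View pics/w3.png

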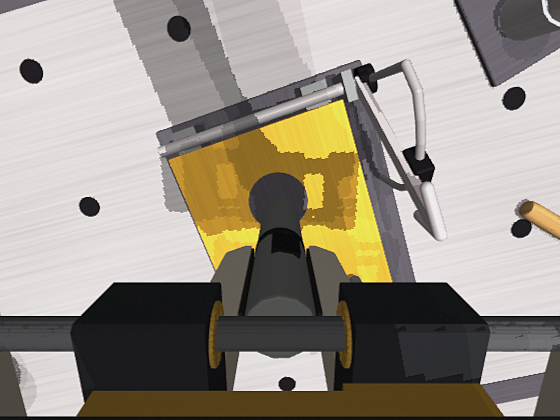

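The patch disc is centred at about (278,200), as predicted, with the lens about 47 mm above it. The pointer tip is at (440,238). I hold here for over 2 s.

Request:
servo_tool:
  targets: [0, 0, 0, 0, 0, 0, 0, 0, 0, 0, 0, 0, 0, 0, 0, 0, 0, 0, 0, 0, 0, 0, 0, 0, 0, 0, 0, 0, 0, 0]

```text
time: 7.1
tcp_pos: [0.5317, 0.0541, 0.1997]
tcp_rot: [0.124, 0.992, -0.0, -0.0]
wrist_force: [-0.1, 0.2, -0.4]
gripper_width: 0.0276
gripper_force: 30.0
```

Request:
servo_tool:
  targets: [0, 0, 0, 0, 0, 0, 0, 0, 0, 0, 0, 0, 0, 0, 0, 0, 0, 0, 0, 0, 0, 0, 0, 0, 0, 0, 0, 0, 0, 0]

```text
time: 7.6
tcp_pos: [0.5317, 0.0541, 0.1997]
tcp_rot: [0.124, 0.992, -0.0, -0.0]
wrist_force: [-0.0, -0.7, -0.6]
gripper_width: 0.0273
gripper_force: 30.0
```

Request:
servo_tool:
  targets: [0, 0, 0, 0, 0, 0, 0, 0, 0, 0, 0, 0, 0, 0, 0, 0, 0, 0, 0, 0, 0, 0, 0, 0, 0, 0, 0, 0, 0, 0]

```text
time: 8.1
tcp_pos: [0.5317, 0.0541, 0.1997]
tcp_rot: [0.124, 0.992, -0.0, -0.0]
wrist_force: [0.3, 0.1, -0.4]
gripper_width: 0.0274
gripper_force: 30.0
```

Request:
servo_tool:
  targets: [0, 0, 0, 0, 0, 0, 0, 0, 0, 0, 0, 0, 0, 0, 0, 0, 0, 0, 0, 0, 0, 0, 0, 0, 0, 0, 0, 0, 0, 0]

```text
time: 8.6
tcp_pos: [0.5317, 0.0541, 0.1996]
tcp_rot: [0.124, 0.992, -0.0, -0.0]
wrist_force: [0.3, -0.2, -0.7]
gripper_width: 0.0278
gripper_force: 30.0
```

Request:
servo_tool:
  targets: [0, 0, -0.12, 0, 0, 0, 0, 0, -0.27, 0, 0, 0, 0, 0, -0.42, 0, 0, 0, 0, 0, -0.57, 0, 0, 0, 0, 0, -0.65, 0, 0, 0]

```text
time: 9.1
tcp_pos: [0.5326, 0.0541, 0.3324]
tcp_rot: [0.124, 0.992, 0.001, 0.002]
wrist_force: [-0.2, 0.9, -1.8]
gripper_width: 0.0281
gripper_force: 30.0
```

```bash
python3 - <<'E'
from h import *
s=sense(); p=s['tcp_pos']; print(p,s['tcp_rot'].round(3),s['time'])
C=c2w('wrist',s); w=camera('wrist'); cv2.imwrite('pics/w4.png',w)
s3=dict(tcp_pos=np.array([.53171,.05411,.19974]),tcp_rot=np.array([.124,.9923,0,0])); C3=c2w('wrist',s3)
s2=dict(tcp_pos=np.array([.5276,.05426,.24645]),tcp_rot=np.array([.124,.992,-.002,-.006])); C2=c2w('wrist',s2)
t=ray(c2w('top'),(626-475)/1.7+130,95/1.7+140)
for n,rs in (('w2w3',[ray(C2,412,222),ray(C3,440,238)]),('w3top',[ray(C3,440,238),t]),('w2top',[ray(C2,412,222),t])): print(n,tri(*rs))
for z in(.12,.14,.16,.18): print(z,plane(C3,440,238,z).round(3))
E
```

```text
[0.53259065 0.05410727 0.33244331] [0.124 0.992 0.001 0.002] 9.1
w2w3 (array([0.5509476, 0.1476011, 0.1588071]), [np.float64(5.061600315396674e-05), np.float64(5.061600315395847e-05)])
w3top (array([0.55160702, 0.14814555, 0.15747036]), [np.float64(4.1168831059841424e-05), np.float64(4.116883105984019e-05)])
w2top (array([0.55175491, 0.14817518, 0.15689861]), [np.float64(5.956146233848789e-06), np.float64(5.9561462338133515e-06)])
0.12 [0.57  0.163 0.12 ]
0.14 [0.56  0.155 0.14 ]
0.16 [0.55  0.147 0.16 ]
0.18 [0.54  0.139 0.18 ]
```

View pics/w4.png

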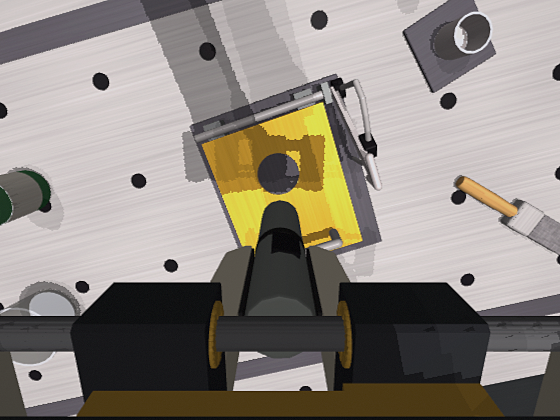

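The tip triangulates to (0.551, 0.148, 0.158), so the pointer angle is about 0.81 rad. The empty tube's rim is at w4 (473,33). I return to the exact pick position.

Request:
servo_tool:
  targets: [0.1, 0.13, 0, 0, 0, 0, 0.25, 0.33, 0, 0, 0, 0, 0.4, 0.53, 0, 0, 0, 0, 0.55, 0.73, 0, 0, 0, 0, 0.68, 0.92, 0, 0, 0, 0]

```text
time: 9.65
tcp_pos: [0.4435, 0.2678, 0.329]
tcp_rot: [0.124, 0.992, -0.0, -0.001]
wrist_force: [0.4, 0.5, -0.7]
gripper_width: 0.0274
gripper_force: 30.0
```

Request:
servo_tool:
  targets: [0.135, 0.173, 0, 0, 0, 0, 0.135, 0.173, 0, 0, 0, 0, 0.135, 0.173, 0.2, 0, 0, 0, 0.135, 0.173, 0.35, 0, 0, 0, 0.135, 0.173, 0.35, 0, 0, 0]

```text
time: 10.15
tcp_pos: [0.425, 0.3038, 0.2552]
tcp_rot: [0.124, 0.992, -0.004, -0.004]
wrist_force: [0.0, 0.3, -0.8]
gripper_width: 0.0276
gripper_force: 30.0
```

Request:
servo_tool:
  targets: [0, 0, 0, 0, 0, 0, 0, 0, 0, 0, 0, 0, 0, 0, 0, 0, 0, 0]

```text
time: 10.45
tcp_pos: [0.4285, 0.3066, 0.2613]
tcp_rot: [0.124, 0.992, 0.001, 0.001]
wrist_force: [-0.5, 0.7, -1.3]
gripper_width: 0.0278
gripper_force: 30.0
```

```bash
python3 - <<'E'
from h import *
s=sense(); print(s['tcp_pos'])
s4=dict(tcp_pos=np.array([.53259,.05411,.33244]),tcp_rot=np.array([.124,.992,.001,.002])); C=c2w('wrist',s4)
print(plane(C,473,33,.06),proj(C,[.5513,.148,.1578]))
E
```

```text
[0.42850703 0.30658167 0.26130613]
[0.42861103 0.30646193 0.06      ] (np.float64(377.33261926142336), np.float64(188.0268716513692))
```

Request:
servo_tool:
  targets: [0, 0, 0.15, 0, 0, 0, 0, 0, 0.3, 0, 0, 0, 0, 0, 0.45, 0, 0, 0, 0, 0, 0.58, 0, 0, 0, 0, 0, 0.65, 0, 0, 0]

```text
time: 10.95
tcp_pos: [0.4274, 0.306, 0.1287]
tcp_rot: [0.124, 0.992, -0.0, -0.0]
wrist_force: [0.0, -0.3, -0.9]
gripper_width: 0.0273
gripper_force: 30.0
```

Request:
servo_tool:
  targets: [0, 0, 0.04, 0, 0, 0, 0, 0, 0.08, 0, 0, 0, 0, 0, 0.085, 0, 0, 0, 0, 0, 0.085, 0, 0, 0]

```text
time: 11.35
tcp_pos: [0.428, 0.3064, 0.1133]
tcp_rot: [0.124, 0.992, 0.0, 0.0]
wrist_force: [-0.8, -0.4, -1.2]
gripper_width: 0.0275
gripper_force: 30.0
```

Request:
servo_tool:
  targets: [0, 0, 0.007, 0, 0, 0, 0, 0, 0.007, 0, 0, 0, 0, 0, 0.007, 0, 0, 0, 0, 0, 0.007, 0, 0, 0]
  grip: 85

```text
time: 11.75
tcp_pos: [0.4277, 0.3063, 0.1116]
tcp_rot: [0.124, 0.992, 0.0, 0.0]
wrist_force: [-0.2, 1.0, 0.2]
gripper_width: 0.0551
gripper_force: 0.0
```

Request:
servo_tool:
  targets: [0, 0, 0, 0, 0, 0, 0, 0, 0, 0, 0, 0, 0, 0, 0, 0, 0, 0, 0, 0, 0, 0, 0, 0, 0, 0, 0, 0, 0, 0]

```text
time: 12.25
tcp_pos: [0.4276, 0.3061, 0.1113]
tcp_rot: [0.124, 0.992, -0.0, -0.0]
wrist_force: [0.8, -0.5, 0.2]
gripper_width: 0.0845
gripper_force: 0.0
```

Request:
servo_tool:
  targets: [0, 0, -0.1, 0, 0, 0, 0, 0, -0.25, 0, 0, 0, 0, 0, -0.45, 0, 0, 0, 0, 0, -0.65, 0, 0, 0, 0, 0, -0.85, 0, 0, 0]

```text
time: 12.75
tcp_pos: [0.4272, 0.3059, 0.2828]
tcp_rot: [0.124, 0.992, -0.0, -0.0]
wrist_force: [0.4, -0.2, 0.0]
gripper_width: 0.0849
gripper_force: 0.0
```

```bash
python3 - <<'E'
from h import *
s=sense(); print(s['tcp_pos'],s['time'])
C=c2w('wrist',s); w=camera('wrist'); t=camera('top');sc=camera('scene')
cv2.imwrite('pics/m5.png',np.hstack([w,cv2.resize(sc[95:305,230:350],(240,420))]))
E
```

```text
[0.42720694 0.30589396 0.28283382] 12.75
```

View pics/m5.png

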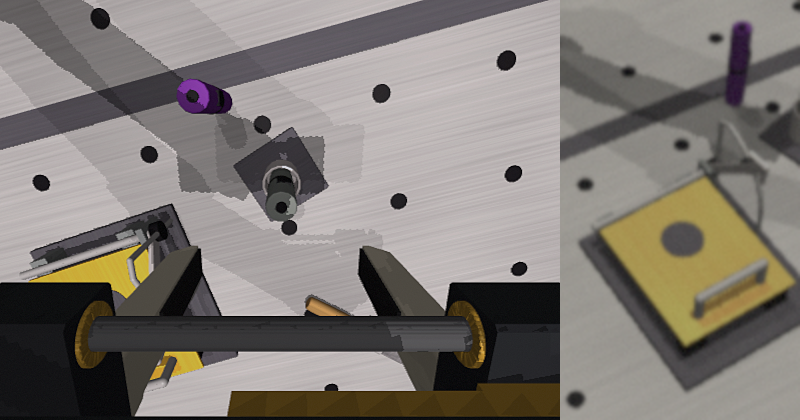

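The thermometer is back in its tube, top at wrist (281,207), and the plate is flat. Next I move to the handle and turn the tool so that it closes along the plate's x.

Request:
servo_tool:
  targets: [-0.1, -0.08, 0, 0, 0, -0.09, -0.22, -0.16, 0, 0, 0, -0.185, -0.34, -0.25, 0, 0, 0, -0.28, -0.46, -0.34, 0, 0, 0, -0.375, -0.58, -0.42, 0, 0, 0, -0.47]

```text
time: 13.4
tcp_pos: [0.519, 0.1946, 0.2793]
tcp_rot: [-0.245, 0.969, -0.0, -0.002]
wrist_force: [0.0, -0.4, -0.9]
gripper_width: 0.085
gripper_force: 0.0
```

```bash
cat > go.py <<'E'
from h import *
import sys
# needed shift/turn (normalised) from current pose to target: x y z yaw(tool x heading deg) tilt(rad, about plate y)
x,y,z,hd,ti=map(float,sys.argv[1:6]); s=sense(); M=R.from_quat(s['tcp_rot']); h=np.radians(hd)
tx=np.array([np.cos(h),np.sin(h),0]); tz=np.array([0,0,-1.]); ty=np.cross(tz,tx)
W=R.from_rotvec(-tx*ti)*R.from_matrix(np.c_[tx,ty,tz])
print('t',s['time'],'p',s['tcp_pos'].round(4),'q',s['joint_pos'].round(2),'W',np.round(s['wrist_force'],1),s['gripper_width'].round(4),s['gripper_force'])
print('z axis now',M.as_matrix()[:,2].round(3),'target',W.as_matrix()[:,2].round(3))
print('shift',(M.inv().apply(np.array([x,y,z])-s['tcp_pos'])/.2).round(3),'turn',((M.inv()*W).as_rotvec()/(np.pi/2)).round(3))
E
python3 go.py .6315 .0606 .25 274.3 0
```

```text
Traceback (most recent call last):
  File "go.py", line 7, in <module>
    print('t',s['time'],'p',s['tcp_pos'].round(4),'q',s['joint_pos'].round(2),'W',np.round(s['wrist_force'],1),s['gripper_width'].round(4),s['gripper_force'])
                                                                                                               ^^^^^^^^^^^^^^^^^^^^^^^^
AttributeError: 'float' object has no attribute 'round'
```

```bash
sed -i "s/s\['gripper_width'\].round(4)/round(s['gripper_width'],4)/" go.py; python3 go.py .6315 .0606 .25 274.3 0
```

```text
t 13.4 p [0.519  0.1946 0.2793] q [-0.33  0.43 -0.1   1.64  0.05  1.08  1.62] W [ 0.  -0.4 -0.9] 0.085 0.0
z axis now [-0.004 -0.002 -1.   ] target [ 0. -0. -1.]
shift [-0.177 -0.857  0.146] turn [ 0.002 -0.002 -0.732]
```

The last joint would come close to its limit that way round, so I take the half-turn equivalent (tool x heading 94.3°).

Request:
servo_tool:
  targets: [-0.03, -0.15, 0, 0, 0, 0.094, -0.07, -0.32, 0, 0, 0, 0.188, -0.1, -0.5, 0, 0, 0, 0.282, -0.14, -0.68, 0, 0, 0, 0.376, -0.177, -0.857, 0, 0, 0, 0.47]

```text
time: 13.9
tcp_pos: [0.631, 0.0602, 0.2791]
tcp_rot: [0.127, 0.992, -0.0, -0.002]
wrist_force: [-0.2, -0.0, -0.5]
gripper_width: 0.0851
gripper_force: 0.0
```

Request:
servo_tool:
  targets: [0, 0, 0, 0, 0, 0.094, 0, 0, 0, 0, 0, 0.188, 0, 0, 0, 0, 0, 0.282, 0, 0, 0, 0, 0, 0.376, 0, 0, 0, 0, 0, 0.47]

```text
time: 14.4
tcp_pos: [0.6302, 0.0615, 0.279]
tcp_rot: [0.477, 0.879, -0.001, -0.002]
wrist_force: [-0.1, 0.1, 0.8]
gripper_width: 0.085
gripper_force: 0.0
```

Request:
servo_tool:
  targets: [0, 0, 0, 0, 0, 0.094, 0, 0, 0, 0, 0, 0.188, 0, 0, 0, 0, 0, 0.282, 0, 0, 0, 0, 0, 0.32, 0, 0, 0, 0, 0, 0.32]

```text
time: 14.9
tcp_pos: [0.6302, 0.0617, 0.2791]
tcp_rot: [0.678, 0.735, -0.002, -0.001]
wrist_force: [0.4, -0.5, 0.6]
gripper_width: 0.0849
gripper_force: 0.0
```

```bash
python3 go.py .6315 .0606 .2 94.3 0; python3 - <<'E'
from h import *
s=sense();C=c2w('wrist',s); w=camera('wrist'); cv2.imwrite('pics/w6.png',w); print(proj(C,[.6315,.0606,.09]),proj(C,[.6315-.0034,.0606+.045,.09]),proj(C,[.6315+.0034,.0606-.045,.09]))
E
```

```text
t 14.9 p [0.6302 0.0617 0.2791] q [-0.38  0.59  0.44  1.42 -0.26  1.2   0.17] W [ 0.4 -0.5  0.6] 0.0849 0.0
z axis now [-0.004 -0.001 -1.   ] target [ 0.  0. -1.]
shift [-0.006  0.007  0.396] turn [-0.002  0.     0.004]
(np.float64(281.55867800270414), np.float64(190.89610776302993)) (np.float64(281.8731464969968), np.float64(146.6034379157008)) (np.float64(281.2663325822849), np.float64(232.0727579617676))
```

View pics/w6.png

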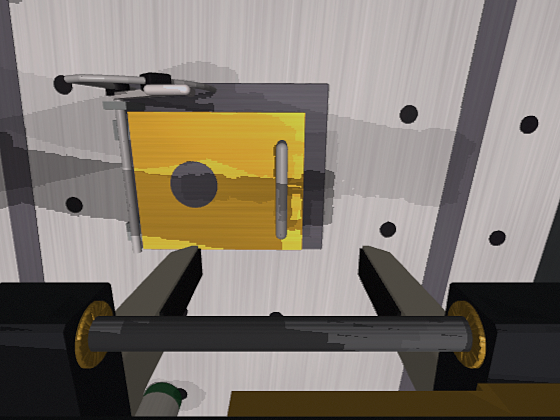

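The handle bar runs vertically at column 281, rows 142–238, and the predicted centre is (281.6,191). It is aligned, so I descend.

Request:
servo_tool:
  targets: [-0.003, 0.005, 0.15, 0, 0, 0, -0.003, 0.005, 0.32, 0, 0, 0, -0.003, 0.005, 0.49, 0, 0, 0, -0.003, 0.005, 0.62, 0, 0, 0, -0.003, 0.005, 0.7, 0, 0, 0]

```text
time: 15.45
tcp_pos: [0.6302, 0.0611, 0.1379]
tcp_rot: [0.677, 0.736, -0.002, -0.002]
wrist_force: [-0.1, -0.0, 0.6]
gripper_width: 0.0848
gripper_force: 0.0
```

Request:
servo_tool:
  targets: [0, 0, 0.08, 0, 0, 0, 0, 0, 0.16, 0, 0, 0, 0, 0, 0.235, 0, 0, 0, 0, 0, 0.235, 0, 0, 0, 0, 0, 0.235, 0, 0, 0]

```text
time: 15.95
tcp_pos: [0.6321, 0.0609, 0.094]
tcp_rot: [0.678, 0.735, -0.0, -0.0]
wrist_force: [0.3, -0.3, -0.1]
gripper_width: 0.085
gripper_force: 0.0
```

```bash
python3 go.py .6315 .0606 .09 94.3 0
```

```text
t 15.95 p [0.6321 0.0609 0.094 ] q [-0.34  0.77  0.36  1.63 -0.35  0.81  0.25] W [ 0.3 -0.3 -0.1] 0.085 0.0
z axis now [-0.001 -0.    -1.   ] target [ 0.  0. -1.]
shift [-0.001 -0.003  0.02 ] turn [-0.     0.     0.004]
```

Lower 3 mm more and close.

Request:
servo_tool:
  targets: [0, -0.003, 0.016, 0, 0, 0, 0, -0.003, 0.016, 0, 0, 0, 0, -0.003, 0.016, 0, 0, 0, 0, -0.003, 0.016, 0, 0, 0, 0, -0.003, 0.016, 0, 0, 0]
  grip: 4

```text
time: 16.45
tcp_pos: [0.6317, 0.061, 0.0913]
tcp_rot: [0.678, 0.735, 0.0, 0.0]
wrist_force: [0.6, 0.2, 0.5]
gripper_width: 0.049
gripper_force: 0.0
```

Request:
servo_tool:
  targets: [0, 0, 0, 0, 0, 0, 0, 0, 0, 0, 0, 0, 0, 0, 0, 0, 0, 0, 0, 0, 0, 0, 0, 0, 0, 0, 0, 0, 0, 0]

```text
time: 16.95
tcp_pos: [0.6311, 0.0609, 0.091]
tcp_rot: [0.678, 0.735, -0.0, -0.0]
wrist_force: [1.4, -0.5, 1.4]
gripper_width: 0.0111
gripper_force: 30.0
```

Request:
servo_tool:
  targets: [0, 0, 0, 0, 0, 0, 0, 0, 0, 0, 0, 0]

```text
time: 17.15
tcp_pos: [0.6311, 0.0609, 0.091]
tcp_rot: [0.678, 0.735, -0.0, -0.0]
wrist_force: [-0.9, -0.5, 0.9]
gripper_width: 0.0113
gripper_force: 30.0
```

```bash
python3 - <<'E'
import numpy as np
p0=np.array([.6315,.0606]);e=np.array([.9972,.075])
r=.1795;a0=.2247
for th in np.arange(0,.82,.09): print(round(th,3),'dy',round((r*np.cos(a0+th)-.175)/.2,3),'dz(down)',round(-(r*np.sin(a0+th)-.04)/.2,3))
E
python3 go.py .6315 .0606 .09 94.3 0
```

```text
0.0 dy -0.0 dz(down) 0.0
0.09 dy -0.022 dz(down) -0.078
0.18 dy -0.05 dz(down) -0.153
0.27 dy -0.085 dz(down) -0.226
0.36 dy -0.127 dz(down) -0.295
0.45 dy -0.174 dz(down) -0.361
0.54 dy -0.227 dz(down) -0.421
0.63 dy -0.286 dz(down) -0.477
0.72 dy -0.349 dz(down) -0.527
0.81 dy -0.417 dz(down) -0.572
t 17.15 p [0.6311 0.0609 0.091 ] q [-0.34  0.78  0.36  1.63 -0.35  0.8   0.26] W [-0.9 -0.5  0.9] 0.0113 29.998600780963898
z axis now [-0.001 -0.    -1.   ] target [ 0.  0. -1.]
shift [-0.002  0.002  0.005] turn [-0.001 -0.     0.004]
```

```bash
python3 - <<'E'
import numpy as np
r=.1795;a0=.2247
P=lambda t:np.array([r*np.cos(a0+t),r*np.sin(a0+t)])
for ths in([0,.02,.06,.1,.145,.19],[.19,.235,.28,.325,.37,.415],[.415,.46,.505,.55,.595,.64],[.64,.68,.72,.75,.77,.77],[.77,.78,.79,.8,.81,.81]):
    k=ths[0]/2; row=[]
    for t in ths[1:]:
        d=(P(t)-P(ths[0]))/.2; ty=np.array([np.cos(k),np.sin(k)]); tz=np.array([np.sin(k),-np.cos(k)])
        row+=[0,round(d@ty,3),round(d@tz,3),round(-(t/2-k)/(np.pi/2),4),0,0]
    print([float(x) for x in row])
E
```

```text
[0.0, -0.004, -0.017, -0.0064, 0.0, 0.0, 0.0, -0.014, -0.052, -0.0191, 0.0, 0.0, 0.0, -0.024, -0.086, -0.0318, 0.0, 0.0, 0.0, -0.038, -0.124, -0.0462, 0.0, 0.0, 0.0, -0.054, -0.162, -0.0605, 0.0, 0.0]
[0.0, -0.014, -0.038, -0.0143, 0.0, 0.0, 0.0, -0.029, -0.075, -0.0286, 0.0, 0.0, 0.0, -0.046, -0.112, -0.043, 0.0, 0.0, 0.0, -0.064, -0.148, -0.0573, 0.0, 0.0, 0.0, -0.084, -0.183, -0.0716, 0.0, 0.0]
[0.0, -0.018, -0.036, -0.0143, 0.0, 0.0, 0.0, -0.037, -0.072, -0.0286, 0.0, 0.0, 0.0, -0.058, -0.106, -0.043, 0.0, 0.0, 0.0, -0.08, -0.14, -0.0573, 0.0, 0.0, 0.0, -0.104, -0.172, -0.0716, 0.0, 0.0]
[0.0, -0.019, -0.03, -0.0127, 0.0, 0.0, 0.0, -0.04, -0.06, -0.0255, 0.0, 0.0, 0.0, -0.056, -0.081, -0.035, 0.0, 0.0, 0.0, -0.067, -0.096, -0.0414, 0.0, 0.0, 0.0, -0.067, -0.096, -0.0414, 0.0, 0.0]
[0.0, -0.005, -0.007, -0.0032, 0.0, 0.0, 0.0, -0.01, -0.015, -0.0064, 0.0, 0.0, 0.0, -0.016, -0.022, -0.0095, 0.0, 0.0, 0.0, -0.021, -0.029, -0.0127, 0.0, 0.0, 0.0, -0.021, -0.029, -0.0127, 0.0, 0.0]
```

Request:
servo_tool:
  targets: [0, -0.004, -0.017, -0.006, 0, 0, 0, -0.014, -0.052, -0.019, 0, 0, 0, -0.024, -0.086, -0.032, 0, 0, 0, -0.038, -0.124, -0.046, 0, 0, 0, -0.054, -0.162, -0.06, 0, 0]

```text
time: 17.65
tcp_pos: [0.6201, 0.0601, 0.124]
tcp_rot: [0.677, 0.734, 0.035, 0.032]
wrist_force: [-0.1, -0.0, -6.1]
gripper_width: 0.0112
gripper_force: 30.0
```

```bash
python3 go.py .6207 .06 .1224 94.3 0.095
```

```text
t 17.65 p [0.6201 0.0601 0.124 ] q [-0.36  0.68  0.37  1.73 -0.36  0.7   0.27] W [-0.1 -0.  -6.1] 0.0112 30.00750482082367
z axis now [ 0.095  0.008 -0.995] target [ 0.095  0.007 -0.995]
shift [-0.001  0.002  0.008] turn [ 0.    -0.     0.004]
```

Tracking well, with only the plate's weight on the wrist. Continue.

Request:
servo_tool:
  targets: [0, -0.014, -0.038, -0.014, 0, 0, 0, -0.029, -0.075, -0.029, 0, 0, 0, -0.046, -0.112, -0.043, 0, 0, 0, -0.064, -0.148, -0.057, 0, 0, 0, -0.084, -0.183, -0.072, 0, 0]

```text
time: 18.15
tcp_pos: [0.6, 0.0586, 0.1588]
tcp_rot: [0.674, 0.731, 0.077, 0.07]
wrist_force: [0.5, 0.2, -5.3]
gripper_width: 0.011
gripper_force: 30.0
```

Request:
servo_tool:
  targets: [0, -0.018, -0.036, -0.014, 0, 0, 0, -0.037, -0.072, -0.029, 0, 0, 0, -0.058, -0.106, -0.043, 0, 0, 0, -0.08, -0.14, -0.057, 0, 0, 0, -0.104, -0.172, -0.072, 0, 0]

```text
time: 18.65
tcp_pos: [0.5728, 0.0564, 0.1882]
tcp_rot: [0.669, 0.726, 0.118, 0.109]
wrist_force: [0.9, 0.2, -5.6]
gripper_width: 0.011
gripper_force: 30.0
```

Request:
servo_tool:
  targets: [0, -0.019, -0.03, -0.013, 0, 0, 0, -0.04, -0.06, -0.026, 0, 0, 0, -0.056, -0.081, -0.035, 0, 0, 0, -0.067, -0.096, -0.041, 0, 0, 0, -0.067, -0.096, -0.041, 0, 0]

```text
time: 19.15
tcp_pos: [0.5545, 0.055, 0.2022]
tcp_rot: [0.665, 0.722, 0.141, 0.13]
wrist_force: [1.3, 2.9, -5.1]
gripper_width: 0.011
gripper_force: 30.0
```

Request:
servo_tool:
  targets: [0, 0, 0, 0, 0, 0, 0, 0, 0, 0, 0, 0, 0, 0, 0, 0, 0, 0, 0, 0, 0, 0, 0, 0]

```text
time: 19.55
tcp_pos: [0.5552, 0.0551, 0.2018]
tcp_rot: [0.665, 0.722, 0.141, 0.13]
wrist_force: [2.0, 3.5, -4.1]
gripper_width: 0.011
gripper_force: 30.0
```

```bash
python3 - <<'E'
from h import *
s=sense(); p=s['tcp_pos']; e=np.array([.9972,.075]); d=(p[:2]-[.457,.0475])@e; print(p,s['joint_pos'].round(2),'theta',np.arctan2(p[2]-.05,d)-.2247,np.hypot(d,p[2]-.05),s['wrist_force'].round(1),s['gripper_width'],s['time'])
w=camera('wrist'); sc=camera('scene'); t=camera('top')
m=np.zeros((560,800,3),np.uint8)
a=cv2.resize(sc[100:290,235:385],(442,560),interpolation=cv2.INTER_CUBIC); b=cv2.resize(t[130:280,180:330],(358,358),interpolation=cv2.INTER_CUBIC); m[:,:442]=a; m[:358,442:]=b
m[358:,442:442+269]=cv2.resize(w,(269,202)); cv2.imwrite('pics/m7.png',m); cv2.imwrite('pics/top7.png',t); cv2.imwrite('pics/scene7.png',sc); cv2.imwrite('pics/w7.png',w)
E
```

```text
[0.5551792  0.05509331 0.20177721] [-0.4   0.4   0.35  2.07 -0.39  0.33  0.32] theta 0.7705617028035229 0.180923773507652 [ 2.   3.5 -4.1] 0.011048285700250344 19.55
```

View pics/m7.png

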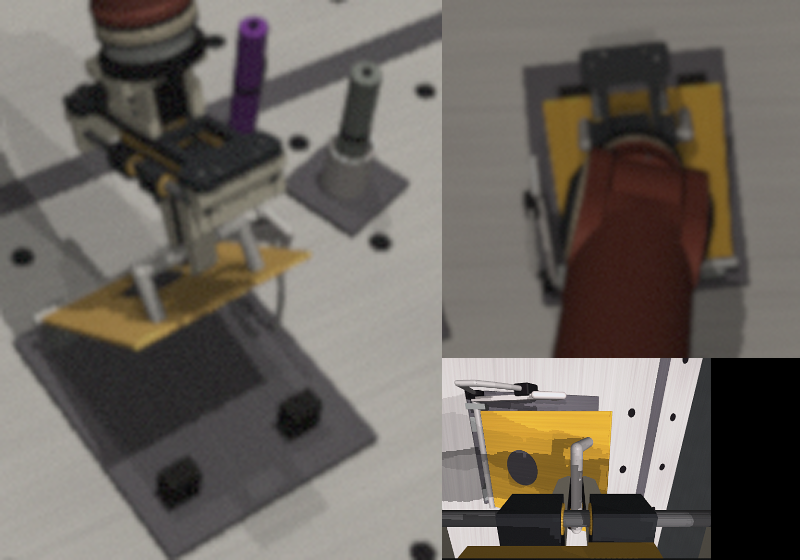

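```bash
python3 - <<'E'
from h import *
S,T=c2w('scene'),c2w('top'); e=np.array([.9972,.075])
for a,b in(((340.2,187.2),(223.1,171.9)),((281.8,218.1),(295.6,165.2))):
    p,r=tri(ray(S,*a),ray(T,*b)); d=(p[:2]-[.457,.0475])@e; print(p.round(4),np.round(r,4),'ang',np.arctan2(p[2]-.05,d),'r',np.hypot(d,p[2]-.05))
p=np.array([.5513,.148,.1578]); d=(p[:2]-[.457,.0475])@e; print('tip ang',np.arctan2(p[2]-.05,d),np.hypot(d,p[2]-.05))
E
```

```text
[0.5978 0.1358 0.1876] [0.0006 0.0006] ang 0.7522947837732901 r 0.20136905028198873
[ 0.6087 -0.0189  0.1862] [0.0011 0.0011] ang 0.7499488008424599 r 0.19986201943384838
tip ang 0.8151283182260269 0.14811484657647117
```

Request:
servo_tool:
  targets: [0, -0.005, -0.007, -0.003, 0, 0, 0, -0.01, -0.015, -0.006, 0, 0, 0, -0.016, -0.022, -0.01, 0, 0, 0, -0.021, -0.029, -0.013, 0, 0, 0, -0.021, -0.029, -0.013, 0, 0]

```text
time: 20.2
tcp_pos: [0.5486, 0.0545, 0.206]
tcp_rot: [0.664, 0.72, 0.148, 0.137]
wrist_force: [1.5, 5.0, -2.5]
gripper_width: 0.0106
gripper_force: 30.0
```

Request:
servo_tool:
  targets: [0, 0, 0, 0, 0, 0, 0, 0, 0, 0, 0, 0, 0, 0, 0, 0, 0, 0, 0, 0, 0, 0, 0, 0, 0, 0, 0, 0, 0, 0]

```text
time: 20.7
tcp_pos: [0.5489, 0.0546, 0.2058]
tcp_rot: [0.664, 0.72, 0.148, 0.137]
wrist_force: [2.8, 4.8, -2.9]
gripper_width: 0.0109
gripper_force: 30.0
```

The corner triangulation taken before the last 0.04 rad step gave 0.75, so the plate is now at about 0.79–0.81. The pointer is at about 0.81, and everything is still, so I hand in.

```bash
python3 -c "
from h import *
s=sense(); print(s['qd'].round(3)); print(close_job())"
```

```text
[ 0.001  0.001 -0.001  0.002  0.001  0.001 -0.   ]
the job is handed in; nothing more can be done
None
```

The job is handed in, with no verdict shown: the thermometer was held about 47 mm above the patch for over 2 s and put back in its holder, and the gripper holds the plate up at about 0.80 rad beside the pointer's measured 0.81 rad.

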